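# Lay the tea tray

## Robot

A 6-joint arm with a two-finger parallel gripper is mounted at the origin on the work surface. World frame = base frame: x ahead of the robot, y to its left, z up, the work surface at z = 0. Lengths are in m, angles in rad, forces in N, time in s.
With the tool pointing down it reaches from about 0.3 to 0.875 m from the base axis. Payload 6.4 kg.
Tool frame: the origin (TCP) lies midway between the tips of the shut fingers; the grasp point (between the pads) lies 19 mm behind it; z points along the fingers, y is the line along which they close (so a half turn about z gives the same grasp; the last joint's range is limited). The gripper opens to 85 mm and grips with 20 to 120 N. Pads are 22 mm wide; open, the fingers measure 114 mm over their backs; the gripper's body (76 mm by 85 mm) begins 54 mm behind the grasp point. The pads swing forward as they close: fully open they stand 13 mm farther back than shut.
Start: joints at [0.998, 0.181, 1.607, -0, 1.354, -0.206], TCP at [0.206, 0.537, 0.231] pointing down, gripper open.
Joint ranges: [-2.99, 2.99], [-0.89, 2.07], [0.3, 2.58], [-1.14, 4.28], [0, 2.63], [-3.12, 3.12]. Speed limits (rad/s): [2.57, 2.57, 3.01, 3.14, 3.14, 3.14].

## Interface

Orientations are given as a unit quaternion [x, y, z, w].
In Python, from rig import robot gives the robot as it stands.
- The arm moves only by the tool step_arm, never from a script. Its argument "series" is a list of rows, each a list of 2 entries, a list of its own where there are three numbers: the shift along the world's x, y, z normalised to -1 to 1, where 1 is 0.5 m, then the turn about the world's z normalised to -1 to 1, where 1 is pi rad. In form: [[[dx, dy, dz], yaw], ...]. A call has 1 to 8 rows; each row is the pose to reach, as a shift and turn from the pose commanded when the call began, turning the shorter way round; what a row does not reach only later rows make up. A row lasts 1/8 s, in which the tool goes at most 62.5 mm and 10.7 degrees, less where a joint would pass 70% of its speed; a pose out of reach is approached as far as the arm can. A call with a number of a shift or a turn outside -1 to 1 is refused whole. A call with a gripper value outside its range is refused whole. "fingers" is the closure, from 0 (fully open) to 1 (shut), set as the call begins (left out, the last holds). The fingers move at their own pace and stop on an object; "force" is the grip in N (left out, the last holds). Time passes only in rows, so rows that repeat a pose let the fingers close. It gives the time, the measured TCP pose, the force, the opening and the grip force at its end, in the units of the state.
- robot.get_state(): the state, without advancing time (a new reading comes with each control period).
- robot.grab_frame(name): name is "scene" or "top" or "wrist"; returns (picture, depth): 400x640x3 uint8, red, green, blue; 400x640 float32, m along the optical axis (not along the pixel's ray), 0 where there is no reading.
- robot.camera_params(name): a dict with "camera_matrix" (3x3 intrinsics, pixels), "extrinsics" (4x4, takes a point from camera to world coordinates); the wrist camera has in their place "mount" (4x4, takes a point from camera to tool coordinates, whose origin is the TCP and whose axes are the flange's). Camera axes: x right, y up, looking along -z (the intrinsics and any distortion apply to the point x, -y, -z); pixel columns grow to the right and rows downward; lengths in m; the calibration is good to about 2 mm. The wrist camera is an equidistant fisheye: a pixel r from the principal point sees the ray r / f radians off the axis. A picture is of the moment at which its call begins: read the wrist's pose just before it. camera_params takes no time and is no camera call.
- robot.finish_job(): hands the job in; it is judged then, once.
The state is a dict: "t": time; "joint_positions": joint angles; "joint_vel": joint speeds; "joint_efforts": joint torques, N m; "position": TCP position; "tool_rot": TCP orientation; "ft_force": force on the tool from outside, world axes, zero at the start; "wrist_torque": the same for the moment, N m; "opening": finger opening in m; "grasp_force": force on a finger pad.
Only numpy, scipy, OpenCV 4.12 (cv2) and the standard library are available. Lean on these libraries where they do the work, as an engineer would, in place of code of your own. Each camera call takes 0.05 s, during which the arm holds its last target. There are 200 camera calls.

## Task

Lay the wooden tea tray from the crockery on the counter: put the saucer in the tray's round recess and then the tea bowl upright on the saucer, fit the teapot's round-knobbed lid squarely into the mouth of the teapot, and stand the square sugar pot upright inside the square recess. Set everything down gently, and leave the look-alikes (the egg cup, the jar lid with a bar handle and the square coaster) where they are.

Things in the scene. Friction and masses are not known exactly. Their poses are not given: they have to be found in the camera images.
- saucer: Round white ceramic saucer, 64 mm across, 14 mm high, about 0.09 kg. Foot 44 mm across, widening to 64 mm at height 6 mm, straight-sided above that. Inside: flat floor 54 mm across, 8 mm above the underside, within a 5 mm thick rim. Starts flat on the counter (z = 0). Take it across the rim with the fingertips near the counter. Origin: centre of the underside; z up.
- cup: White ceramic tea bowl without a handle, 62 mm across and 55 mm high, about 0.1 kg, open at the top, wall 4 mm. Foot 38 mm across, flaring to 62 mm at a height of 30 mm and straight-sided above that. Starts upright on the counter. Origin: centre of the underside; z up.
- lid: The teapot's lid, white ceramic, about 0.08 kg: a round disc 74 mm across (heights 8 to 14 mm), a round knob 18 mm across on top (heights 14 to 34 mm) to take it by, and below the disc a tapered plug 8 mm deep, 32 mm across at the bottom, 44 mm at the disc. Starts standing on its plug on the counter. Origin: centre of the plug's underside; z up.
- sugar_pot: Square white ceramic sugar pot with a flat square lid and a small ball knob, all one piece: 52 x 52 mm, straight sides to 46 mm, lid to 52 mm, knob to 63 mm; about 0.16 kg. Starts upright on the counter. Origin: centre of the underside; x and y at right angles to the flat sides, z up.
- teapot: White ceramic teapot without lid, fixed in one bay of the tray, 100 mm across; spout along -y, handle along +y, each reaching 83 mm out. Open mouth 59 mm across inside, 72 mm outside, rim 84 mm above the origin. With the lid on, the disc rests on the rim and the lid's origin is 76 mm above the teapot's. Origin: on its axis, on the tray floor (7 mm above the counter); z up.
- saucer_bay: Tray bay with the round recess: board 4 mm thick in a ring 84 mm across inside, 94 outside, top 8 mm above the origin; the saucer stands on the board. Origin: mid-recess, under the board, 7 mm above the counter; x along the row of bays, y across. Bays (this, teapot, sugar_bay) are 115 mm apart in a row, in any order; the tray is fixed, 360 x 160 mm, walls 7 mm thick, 24 mm high.
- sugar_bay: Tray bay with the square recess: a board 4 mm thick with a square frame on it, 76 x 76 mm inside, 88 x 88 mm outside, its top 10 mm above the origin. The sugar pot stands on the board inside the frame. Origin: middle of the recess, under the board, on the tray floor (7 mm above the counter); x along the row of bays, y across the tray, z up.
- egg_cup: Look-alike, to be left alone: white ceramic egg cup on a stem, 46 mm across and 58 mm high, loose on the counter. Origin: centre of the underside; z up.
- jar_lid: Look-alike, to be left alone: flat white ceramic jar lid, a disc 72 mm across and 10 mm thick with a straight bar handle on top (52 mm long, 9 mm wide, reaching 26 mm), loose on the counter. Origin: centre of the underside; bar along x, z up.
- coaster: Look-alike, to be left alone: flat square white ceramic coaster with a grey inlay, 58 x 58 x 10 mm, loose on the counter. Origin: centre of the underside; sides along x and y. A jam jar (52 mm across, 62 mm high, steel cap, not listed) also stands among the loose things; they are at least 95 mm apart, centre to centre.
Mind the look-alikes: they are no part of the job. What is shaped like the lid but red is not meant. Leave any green look-alike of the cup alone.

How it is judged:
On the way, in this order (a step that is already met when the one before it is completed fails the run):
1. the saucer stands flat in the round recess, the tea bowl not yet on it (horizontal distance between saucer and saucer_bay below 0.012 m and z of saucer in the frame of saucer_bay between 0 and 0.008 m and angle between saucer's own z axis and vertical below 0.12 rad and horizontal distance between cup and saucer above 0.05 m), for 0.2 s.
2. the tea bowl stands upright on the saucer in the recess (horizontal distance between saucer and saucer_bay below 0.012 m and z of saucer in the frame of saucer_bay between 0 and 0.008 m and angle between each of saucer, cup's own z axis and vertical below 0.12 rad and horizontal distance between cup and saucer below 0.01 m and z of cup in the frame of saucer between 0.004 and 0.012 m), for 0.2 s.
At the end, for the whole second after the job is handed in: Saucer in the round recess (within 12 mm of its middle), tea bowl on it (10 mm), lid seated in the teapot's mouth (9 mm), sugar pot in the square recess (18 mm); each within 4 mm of its seated height, within 0.12 rad of upright, released and at rest (all of step 2 and horizontal distance between lid and teapot below 0.009 m and z of lid in the frame of teapot between 0.072 and 0.08 m and angle between each of lid, sugar_pot's own z axis and vertical below 0.12 rad and horizontal distance between sugar_pot and sugar_bay below 0.018 m and z of sugar_pot in the frame of sugar_bay between 0 and 0.008 m and linear speed of each of saucer, cup, lid, sugar_pot below 0.02 m/s); the robot touches nothing.
It fails at once if the egg cup is moved by more than 25 mm (distance of egg_cup from where it was at the start of the episode above 0.025 m).
It fails at once if the jar lid is moved by more than 25 mm (distance of jar_lid from where it was at the start of the episode above 0.025 m).
It fails at once if the square coaster is moved by more than 25 mm (distance of coaster from where it was at the start of the episode above 0.025 m).
It fails at once if a thing is banged down on its place (over 40 N) (contact force between saucer and saucer_bay above 40 N or contact force between cup and saucer above 40 N or contact force between lid and teapot above 40 N or contact force between sugar_pot and sugar_bay above 40 N).
It also fails if it takes over 106 s, if anything falls off the work surface, if the arm or the gripper's body presses on something with over 40 N, if the wrist force passes 120 N, or if a joint passes its speed limit or range.

## Working session

There is one attempt and no reset: what is moved stays moved. The work goes in short steps, Python scripts to look and compute and a tool call to move; the robot and the scene stay as the last step left them, time stands still between calls to the robot, and variables do not carry over. Pictures are saved under pics/ and viewed, at most 14 in all, crops included, and the job is handed in when it is done.

Besides the shell and the picture viewer there is one more tool, called after "Request:" by a JSON object that holds its "op" and its "data". step_arm: Moves the arm, as the interface text tells. Its arguments: {"type":"object","properties":{"series":{"type":"array"},"fingers":{"type":"number"},"force":{"type":"number"}},"required":["series"]}

```bash
mkdir -p pics; ls
python3 - <<'E'
from rig import robot
import cv2, numpy as np
print(robot.get_state())
for n in ("top","scene"):
    p,d=robot.grab_frame(n); cv2.imwrite(f"pics/{n}0.png",p[:,:,::-1]); np.savez(f"{n}0.npz",p=p,d=d)
    c=robot.camera_params(n); print(n,c)
print(robot.camera_params("wrist"))
E
```

```text
pics
{'t': 0.0, 'joint_positions': array([ 9.97697760e-01,  1.81527919e-01,  1.60800000e+00, -7.97228342e-06,
        1.35381436e+00, -2.06292311e-01]), 'joint_vel': array([-0.00080008, -0.00064813, -0.00201183,  0.0017714 , -0.00045467,
       -0.00047269]), 'joint_efforts': array([ 6.05646583e-04, -4.44853055e+01, -3.51358116e+01,  1.07265837e-04,
        8.68485309e-03,  9.66248138e-06]), 'position': array([0.20589151, 0.53628224, 0.23039541]), 'tool_rot': array([ 1.82375760e-01,  9.83228517e-01, -8.10701666e-04, -3.28746944e-04]), 'ft_force': array([-0.35723505,  0.3058403 , -0.07195342]), 'wrist_torque': array([ 0.00903105, -0.03569485, -0.00094498]), 'grasp_force': 0.0, 'opening': 0.08548597167231259}
top {'camera_matrix': array([[479.24787819,   0.        , 319.2777632 ],
       [  0.        , 479.24787819, 197.12962825],
       [  0.        ,   0.        ,   1.        ]]), 'extrinsics': array([[ 0.00221232,  0.97836665, -0.20686662,  0.3177185 ],
       [-0.99999397,  0.00161084, -0.00307596, -0.02302098],
       [-0.00267618,  0.20687217,  0.97836432,  1.04272933],
       [ 
[... 316 characters left out ...]
 0.63815062,  0.56128825, -0.52699078, -0.44877614],
       [ 0.01655656,  0.67431941,  0.73825416,  0.613651  ],
       [ 0.        ,  0.        ,  0.        ,  1.        ]])}
{'camera_matrix': array([[309.70691629,   0.        , 322.55803586],
       [  0.        , 309.70691629, 197.20528816],
       [  0.        ,   0.        ,   1.        ]]), 'mount': array([[-7.69547068e-05,  9.55721707e-01,  2.94272006e-01,
         7.43836445e-02],
       [ 9.99999997e-01,  7.06471257e-05,  3.20646031e-05,
         1.17292599e-04],
       [ 9.85536578e-06,  2.94272008e-01, -9.55721709e-01,
        -1.42648978e-01],
       [ 0.00000000e+00,  0.00000000e+00,  0.00000000e+00,
         1.00000000e+00]])}
```

View pics/top0.png

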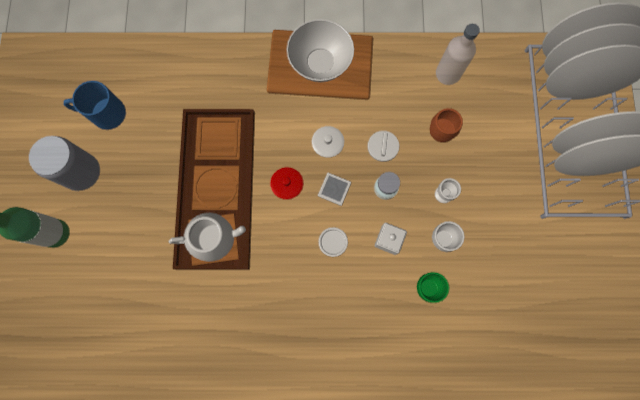

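View pics/scene0.png

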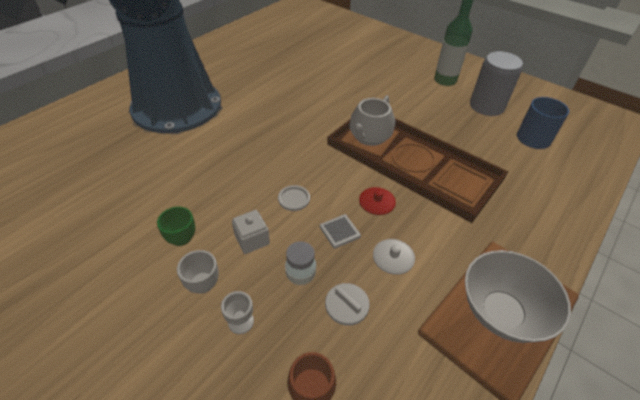

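Candidates in the top view: saucer (333,242) is the shallow white round dish. White lid with round knob is (328,141), not the bar-handled jar lid (383,146) or the red lid (287,183). The sugar pot with ball knob is (391,238), not the coaster (334,188). The wide white bowl is (448,236), not the stemmed egg cup (448,190), the green (433,287) or the brown one (446,125). I'll confirm in a crop and measure.

```bash
cat > h.py <<'E'
import numpy as np, cv2
from rig import robot
def cam(n):
    c=robot.camera_params(n); return c["camera_matrix"],c["extrinsics"]
def plane(n,uv,z):
    K,E=cam(n); uv=np.atleast_2d(uv).astype(float)
    r=np.c_[(uv[:,0]-K[0,2])/K[0,0],-(uv[:,1]-K[1,2])/K[1,1],-np.ones(len(uv))]@E[:3,:3].T
    s=(z-E[2,3])/r[:,2]; return E[:3,3]+r*s[:,None]
def cloud(n,d):
    K,E=cam(n); v,u=np.mgrid[:d.shape[0],:d.shape[1]]
    p=np.stack([(u-K[0,2])/K[0,0]*d,-(v-K[1,2])/K[1,1]*d,-d],-1)
    return p@E[:3,:3].T+E[:3,3]
E
python3 - <<'E'
from h import *
f=np.load("top0.npz"); p,d=f["p"],f["d"]; P=cloud("top",d)
crop=p[110:310,260:480,::-1]; cv2.imwrite("pics/crop0.png",cv2.resize(crop,None,fx=3,fy=3,interpolation=cv2.INTER_CUBIC))
z=P[...,2]; print("counter z", np.median(z[320:380,150:400]), z[320:380,150:400].std())
hsv=cv2.cvtColor(p,cv2.COLOR_RGB2HSV); 
m=((hsv[...,1]<60)&(hsv[...,2]>90)).astype(np.uint8)
m[:, :150]=0; m[:105]=0; m[:,500:]=0
cs,_=cv2.findContours(m,cv2.RETR_EXTERNAL,cv2.CHAIN_APPROX_NONE)
for c in cs:
    if cv2.contourArea(c)<150: continue
    mm=np.zeros(m.shape,np.uint8); cv2.drawContours(mm,[c],-1,1,-1); zz=z[mm>0]
    e=cv2.fitEllipse(c); r=cv2.minAreaRect(c)
    print("bb",cv2.boundingRect(c),"ell",np.round(e[0],1),np.round(e[1],1),"rect",np.round(r[0],1),np.round(r[1],1),round(r[2],1),"z",np.round(np.percentile(zz,[5,50,95]),3))
    for h in (.014,.052,.055): print("   ",h,plane("top",e[0],h)[0][:2].round(4))
E
```

```text
counter z -0.0009616758324104691 0.06424396341100508
bb (319, 228, 29, 29) ell [332.8 241.7] [28.2 28.4] rect [333. 242.] [28. 28.] 90.0 z [0.004 0.008 0.015]
    0.014 [ 0.4372 -0.049 ]
    0.052 [ 0.4328 -0.048 ]
    0.055 [ 0.4325 -0.048 ]
bb (375, 223, 32, 32) ell [390.3 238.3] [28.4 29.8] rect [390.3 238.4] [25.5 26.6] 20.6 z [0.022 0.05  0.056]
    0.014 [ 0.4448 -0.173 ]
    0.052 [ 0.4401 -0.1675]
    0.055 [ 0.4397 -0.1671]
bb (432, 221, 32, 31) ell [447.8 236.3] [29.1 31.3] rect [448.  236.5] [30.4 30.4] 45.0 z [0.003 0.022 0.055]
    0.014 [ 0.4495 -0.297 ]
    0.052 [ 0.4446 -0.2868]
    0.055 [ 0.4442 -0.286 ]
bb (169, 213, 77, 48) ell [206.4 237.5] [43.  61.7] rect [206.8 234.9] [61.  50.1] 29.2 z [0.01  0.063 0.09 ]
    0.014 [0.4458 0.2236]
    0.052 [0.4411 0.2145]
    0.055 [0.4407 0.2137]
bb (435, 178, 26, 25) ell [447.5 190.1] [20.9 27.4] rect [447.5 190.5] [21.2 26.9] 45.0 z [0.001 0.035 0.058]
    0.014 [ 0.5514 -0.3018]
    0.052 [ 0.5428 -0.2915]
    0.055 [ 0.5421 -0.2907]
bb (318, 173, 33, 33) ell [334.1 188.7] [29.5 29.7] rect [334.  188.5] [26.2 26. ] 22.6 z [0.005 0.009 0.012]
    0.014 [ 0.5543 -0.0524]
    0.052 [ 0.5455 -0.0513]
    0.055 [ 0.5448 -0.0512]
bb (374, 172, 26, 27) ell [386.7 185.2] [23.4 27.9] rect [387.  185.5] [23.3 27.6] 45.0 z [0.017 0.059 0.063]
    0.014 [ 0.5623 -0.1684]
    0.052 [ 0.5533 -0.163 ]
    0.055 [ 0.5526 -0.1626]
bb (368, 131, 31, 30) ell [383.  145.6] [29.6 30.7] rect [383.  145.5] [29. 30.] 90.0 z [0.005 0.009 0.025]
    0.014 [ 0.6537 -0.1625]
    0.052 [ 0.6413 -0.1574]
    0.055 [ 0.6403 -0.157 ]
bb (312, 126, 32, 31) ell [327.5 141.3] [30.2 31.7] rect [327.5 141. ] [30. 31.] 90.0 z [0.008 0.012 0.03 ]
    0.014 [ 0.6636 -0.038 ]
    0.052 [ 0.6508 -0.0374]
    0.055 [ 0.6498 -0.0374]
```

View pics/crop0.png

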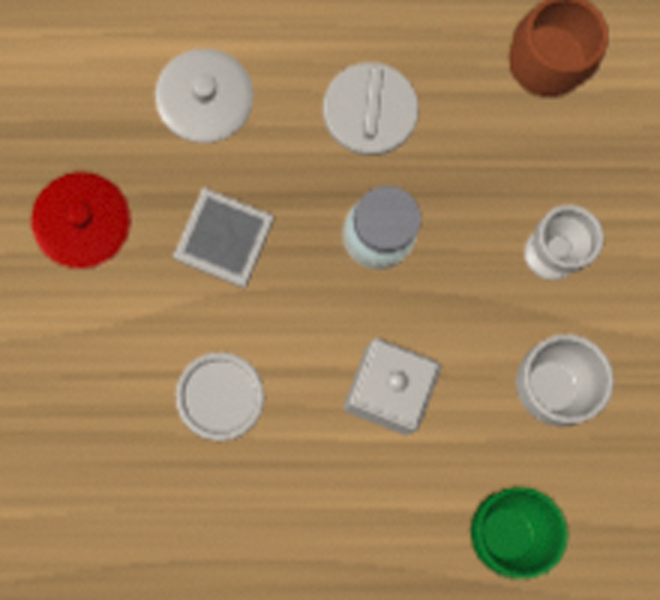

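The crop confirms the picks: round-knob lid at crop (204,95), saucer (220,397), sugar pot (393,385), white bowl (565,380). The bar-handled jar lid, coaster, egg cup, red lid and green bowl stay. Next I'll refine with both cameras.

Run:
```python
from h import *
from scipy.optimize import least_squares
def circ(q):
    r=least_squares(lambda a:np.hypot(q[:,0]-a[0],q[:,1]-a[1])-a[2],[*q.mean(0),.04],loss="soft_l1",f_scale=.002).x
    return r.round(4)
C={"saucer":((.437,-.049),.010,.018),"cup":((.444,-.286),.048,.06),"lid":((.663,-.038),.010,.018),"knob":((.663,-.038),.029,.04),"sugar":((.44,-.167),.047,.058),"teapot":((.43,.21),.082,.096)}
for n in ("top","scene"):
    f=np.load(n+"0.npz"); p,d=f["p"],f["d"]; P=cloud(n,d); hsv=cv2.cvtColor(p,cv2.COLOR_RGB2HSV)
    for k,(c,a,b) in C.items():
        m=(d>0)&(P[...,2]>a)&(P[...,2]<b)&(np.hypot(P[...,0]-c[0],P[...,1]-c[1])<.06)&(hsv[...,1]<70)
        q=P[m]
        if len(q)<10: print(n,k,len(q)); continue
        r=cv2.minAreaRect((q[:,:2]*1000).astype(np.float32))
        print(n,k,len(q),"z",np.median(q[:,2]).round(4),"hull circ",circ(q[cv2.convexHull((q[:,:2]).astype(np.float32),returnPoints=False)[:,0],:2]),"rect",np.round(r[0],1),np.round(r[1],1),round(r[2],1))
    # tray dark walls
    m=((hsv[...,2]<85)&(hsv[...,1]>90)&(d>0)&(P[...,2]>.015)&(P[...,2]<.035)&(P[...,0]>.3)&(P[...,0]<.85)&(P[...,1]>.05)&(P[...,1]<.4))
    q=P[m]; r=cv2.minAreaRect((q[:,:2]*1000).astype(np.float32)); print(n,"tray",len(q),np.median(q[:,2]),r)
    m2=m.astype(np.uint8)
    cs,_=cv2.findContours(((hsv[...,2]<85)&(hsv[...,1]>90)).astype(np.uint8),cv2.RETR_EXTERNAL,cv2.CHAIN_APPROX_NONE)
    c=max(cs,key=cv2.contourArea)[:,0]; 
    for z in (.024,): 
        w=plane(n,c,z)[:,:2]*1000; print(n,"contour tray",z,cv2.minAreaRect(w.astype(np.float32)))
p=np.load("top0.npz")["p"]; cv2.imwrite("pics/tray0.png",cv2.resize(p[100:280,160:270,::-1],None,fx=3.3,fy=3.3,interpolation=cv2.INTER_CUBIC))
```

```text
top saucer 192 z 0.0123 hull circ [ 0.4373 -0.0492  0.031 ] rect [437.1 -49.6] [60.9 60.4] 0.1
top cup 193 z 0.0536 hull circ [ 0.4452 -0.289   0.0306] rect [ 445.1 -289. ] [60.1 61.3] 44.2
top lid 568 z 0.0121 hull circ [ 0.6642 -0.0382  0.036 ] rect [663.2 -38.1] [70.6 70.1] 0.3
top knob 47 z 0.0315 hull circ [ 0.6645 -0.0385  0.0083] rect [664.4 -38.5] [16.2 15.6] 19.1
top sugar 456 z 0.0509 hull circ [ 0.4417 -0.1709  0.0289] rect [ 442.4 -171.3] [46.1 46.7] 68.4
top teapot 444 z 0.0881 hull circ [0.4425 0.21   0.039 ] rect [442.5 210.1] [77.2 76.9] 1.9
top tray 1618 0.02170416347558013 ((559.32373046875, 210.59078979492188), (161.75863647460938, 359.0725402832031), 89.95045471191406)
top contour tray 0.024 ((558.2011108398438, 208.42173767089844), (161.62265014648438, 356.9442443847656), 89.89376068115234)
scene saucer 215 z 0.0125 hull circ [ 0.444  -0.049   0.0314] rect [443.5 -49.1] [61.7 62.9] 76.3
scene cup 380 z 0.0533 hull circ [ 0.4513 -0.2887  0.0308] rect [ 451.5 -288.4] [60.5 62. ] 31.9
scene lid 957 z 0.0127 hull circ [ 0.6711 -0.038   0.0363] rect [671.2 -38.2] [73.3 70.9] 86.1
scene knob 71 z 0.0324 hull circ [ 0.6711 -0.0377  0.0086] rect [671.3 -37.6] [17.2 16.4] 57.6
scene sugar 525 z 0.051 hull circ [ 0.4494 -0.1705  0.0296] rect [ 448.6 -170.4] [46.2 47.4] 68.1
scene teapot 346 z 0.0882 hull circ [0.4501 0.209  0.0382] rect [449.9 207.8] [76.  74.4] 65.0
scene tray 1629 0.021964590011082197 ((564.007080078125, 171.2097930908203), (242.08309936523438, 359.33441162109375), 89.96800231933594)
scene contour tray 0.024 ((565.53369140625, 199.72052001953125), (359.5779113769531, 179.63165283203125), 0.07562512904405594)
```

View pics/tray0.png

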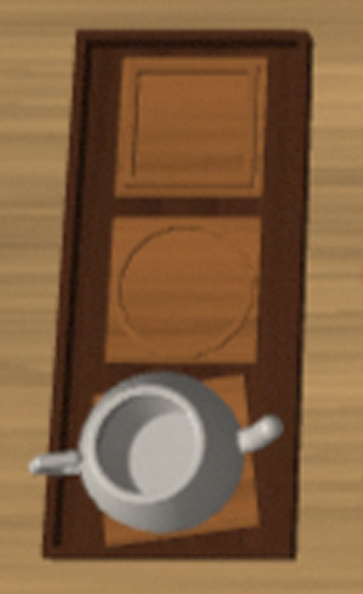

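The tray crop shows the square recess at crop (190,130), the round one at (188,292), and the teapot at (170,445). So the teapot is the near bay, round is the middle one, square is far, and the tray's long axis runs along world x. The two cameras disagree by about 7 mm in x, so I'll settle that with the wrist camera above the saucer.

Request:
{"op": "step_arm", "data": {"series": [[[0.4,-0.98,0],0.117],[[0.4,-0.98,0],0.117],[[0.4,-0.98,0],0.117],[[0.4,-0.98,0],0.117],[[0.4,-0.98,0],0.117],[[0.4,-0.98,0],0.117],[[0.4,-0.98,0],0.117],[[0.4,-0.98,0],0.117]], "fingers": 0, "force": 30}}

```text
t: 1.1
position: [0.3927, 0.0786, 0.2313]
tool_rot: [-0.0, 1.0, 0.0, 0.0]
ft_force: [1.3, 0.3, 0.1]
opening: 0.0853
grasp_force: 0.0
```

Request:
{"op": "step_arm", "data": {"series": [[[0,0,0],0],[[0,0,0],0],[[0,0,0],0]]}}

```text
t: 1.48
position: [0.3919, 0.0818, 0.2311]
tool_rot: [-0.002, 1.0, 0.0, -0.0]
ft_force: [0.2, 0.1, 0.4]
opening: 0.085
grasp_force: 0.0
```

Request:
{"op": "step_arm", "data": {"series": [[[0.096,-0.262,0],0],[[0.096,-0.262,0],0],[[0.096,-0.262,0],0],[[0.096,-0.262,0],0],[[0.096,-0.262,0],0],[[0.096,-0.262,0],0]]}}

```text
t: 2.22
position: [0.4402, -0.0489, 0.2313]
tool_rot: [-0.002, 1.0, 0.0, -0.0]
ft_force: [0.4, -0.9, -0.3]
opening: 0.0855
grasp_force: 0.0
```

```bash
cat >> h.py <<'E'
from scipy.spatial.transform import Rotation as R
def wrist():
    s=robot.get_state(); p,d=robot.grab_frame("wrist"); return s,p,d
def wray(s,uv):
    c=robot.camera_params("wrist"); K,M=c["camera_matrix"],c["mount"]; uv=np.atleast_2d(uv).astype(float)
    a=(uv-K[:2,2])/K[0,0]; th=np.hypot(*a.T); k=np.sinc(th/np.pi)
    k=np.where(th>1e-9,np.sin(th)/np.maximum(th,1e-9),1)
    rc=np.c_[a[:,0]*k,-a[:,1]*k,-np.cos(th)]
    T=R.from_quat(s["tool_rot"]).as_matrix()
    return s["position"]+T@M[:3,3], rc@M[:3,:3].T@T.T
def wplane(s,uv,z):
    o,r=wray(s,uv); return o+r*((z-o[2])/r[:,2])[:,None]
E
python3 - <<'E'
from h import *
s,p,d=wrist(); print(s["position"],s["tool_rot"])
cv2.imwrite("pics/w1.png",p[:,:,::-1]); np.savez("w1.npz",p=p,d=d,pos=s["position"],q=s["tool_rot"])
hsv=cv2.cvtColor(p,cv2.COLOR_RGB2HSV); m=((hsv[...,1]<60)&(hsv[...,2]>90)).astype(np.uint8)
cs,_=cv2.findContours(m,cv2.RETR_EXTERNAL,cv2.CHAIN_APPROX_NONE)
for c in cs:
    if cv2.contourArea(c)<400: continue
    for z in (.014,.055):
        w=wplane(s,c[:,0],z)[:,:2].astype(np.float32); (e,ax,_)=cv2.fitEllipse(w*1000)
        print(cv2.boundingRect(c),z,np.round(e,1),np.round(ax,1))
E
```

```text
[ 0.44016331 -0.04894345  0.23128735] [-1.57541488e-03  9.99998753e-01  1.08416578e-04 -6.07078615e-06]
(162, 365, 35, 35) 0.014 [ 860.7 -331. ] [ 41.5 172.2]
(162, 365, 35, 35) 0.055 [ 804.3 -298.9] [ 36.8 152.6]
(0, 348, 81, 52) 0.014 [ 1172.7 -1099.6] [ 152.5 1193. ]
(0, 348, 81, 52) 0.055 [1080.8 -979.9] [ 135.1 1057.1]
(573, 325, 67, 75) 0.014 [1107.5  953.8] [225.7 948.3]
(573, 325, 67, 75) 0.055 [1023.1  839.5] [200.  840.3]
(306, 301, 49, 39) 0.014 [666.9 -37.4] [71.4 72.9]
(306, 301, 49, 39) 0.055 [632.6 -38.8] [63.3 64.6]
(225, 292, 46, 41) 0.014 [ 657.1 -159.5] [63.8 76.6]
(225, 292, 46, 41) 0.055 [ 623.9 -146.9] [56.5 67.8]
(0, 268, 64, 103) 0.014 [ 842.2 -871. ] [162.9 783.2]
(0, 268, 64, 103) 0.055 [ 787.9 -777.4] [144.4 694. ]
(220, 239, 36, 51) 0.014 [ 570.5 -167. ] [46.2 78.7]
(220, 239, 36, 51) 0.055 [ 547.2 -153.6] [41.  69.7]
(293, 230, 56, 51) 0.014 [557.1 -51.7] [66.1 67.8]
(293, 230, 56, 51) 0.055 [535.3 -51.4] [58.6 60.1]
(124, 230, 44, 44) 0.014 [ 564.6 -313.4] [ 47.4 104.1]
(124, 230, 44, 44) 0.055 [ 541.9 -283.3] [42.  92.3]
(0, 207, 94, 133) 0.014 [ 627.2 -612.4] [215.4 323.1]
(0, 207, 94, 133) 0.055 [ 597.4 -548.3] [190.8 286.3]
(110, 158, 51, 52) 0.014 [ 457.8 -309.4] [67.5 93.1]
(110, 158, 51, 52) 0.055 [ 447.3 -279.7] [59.8 82.5]
(193, 149, 58, 58) 0.014 [ 451.6 -176.5] [66.1 76.9]
(193, 149, 58, 58) 0.055 [ 441.8 -162. ] [58.5 68.2]
(524, 146, 56, 77) 0.014 [459.7 283.5] [101.9 115.2]
(524, 146, 56, 77) 0.055 [449.  245.6] [ 90.3 102.1]
(297, 143, 53, 52) 0.014 [441.9 -48.4] [62.  62.2]
(297, 143, 53, 52) 0.055 [433.2 -48.5] [55.  55.1]
```

View pics/w1.png

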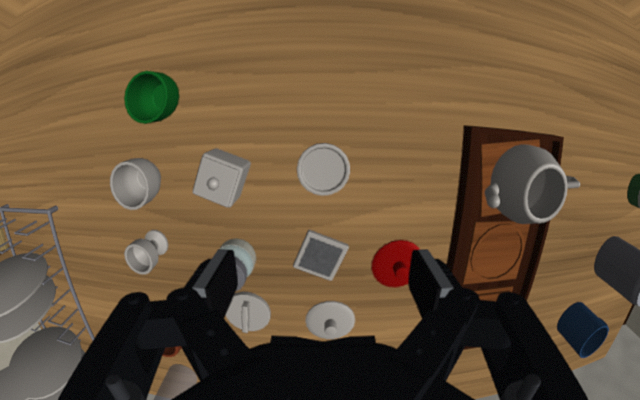

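The wrist view puts the saucer at (323,169), about (0.442,-0.048). That lies between the two fixed cameras, so I'll take the top-camera x plus 4 mm. Now descending on the saucer.

Request:
{"op": "step_arm", "data": {"series": [[[0.002,0,-0.1],0],[[0.002,0,-0.22],0],[[0.002,0,-0.32],0],[[0.002,0,-0.38],0],[[0.002,0,-0.42],0],[[0.002,0,-0.45],0],[[0.002,0,-0.466],0],[[0.002,0,-0.466],0]]}}

```text
t: 3.28
position: [0.4415, -0.0503, -0.0017]
tool_rot: [-0.0, 1.0, 0.0, -0.0]
ft_force: [0.0, 0.4, 0.2]
opening: 0.0856
grasp_force: 0.0
```

Request:
{"op": "step_arm", "data": {"series": [[[0,0,0],0],[[0,0,0],0],[[0,0,0],0],[[0,0,0],0],[[0,0,0],0],[[0,0,0],0]], "fingers": 1, "force": 30}}

```text
t: 4.03
position: [0.4422, -0.0507, -0.0004]
tool_rot: [-0.001, 1.0, -0.0, 0.001]
ft_force: [-2.6, 1.1, 9.2]
opening: 0.0626
grasp_force: 30.5
```

Upward force of 9 N suggests the tips touch the counter, so I'll regrasp 5 mm higher.

Request:
{"op": "step_arm", "data": {"series": [[[0,0,0],0],[[0,0,0],0],[[0,0,0.01],0],[[0,0,0.01],0]], "fingers": 0}}

```text
t: 4.53
position: [0.4419, -0.0507, 0.0038]
tool_rot: [-0.0, 1.0, -0.0, 0.0]
ft_force: [0.6, -0.2, -0.2]
opening: 0.0854
grasp_force: 0.0
```

Request:
{"op": "step_arm", "data": {"series": [[[0,0,0],0],[[0,0,0],0],[[0,0,0],0],[[0,0,0],0],[[0,0,0],0],[[0,0,0],0]], "fingers": 1}}

```text
t: 5.28
position: [0.4416, -0.0506, 0.004]
tool_rot: [-0.001, 1.0, -0.0, -0.0]
ft_force: [-4.1, 0.3, 11.0]
opening: 0.0624
grasp_force: 30.0
```

Run:
```python
from h import *
p,d=robot.grab_frame("scene"); P=cloud("scene",d); s=robot.get_state(); print(s["position"])
m=(d>0)&(abs(P[...,0]-.444)<.03)&(abs(P[...,1]+.05)<.09)&(P[...,2]<.03); v,u=np.where(m); print(u.min(),u.max(),v.min(),v.max())
cv2.imwrite("pics/s1.png",cv2.resize(p[130:240,230:360,::-1],None,fx=5,fy=5,interpolation=cv2.INTER_CUBIC))
```

```text
[ 0.44156639 -0.05060866  0.0039803 ]
260 332 172 236
```

View pics/s1.png

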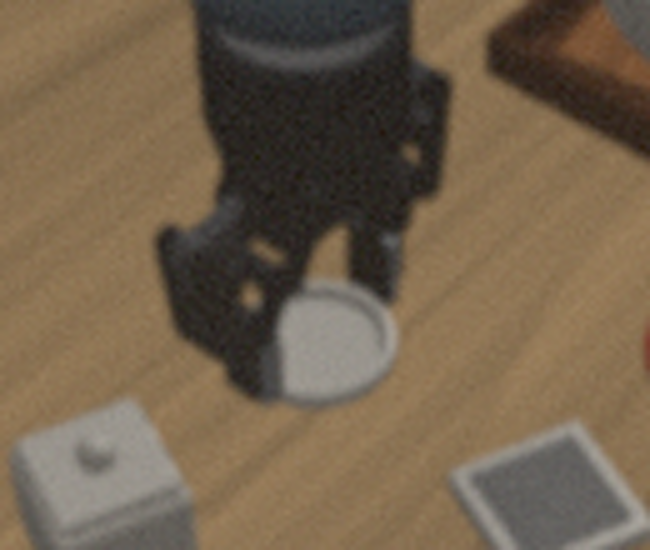

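The crop shows the saucer (crop 335,345) flat between the fingertips. The force is just pad friction from the closing swing. Lifting and carrying to above the round recess.

Request:
{"op": "step_arm", "data": {"series": [[[0,0,0.03],0],[[0,0,0.09],0],[[0,0,0.19],0],[[0.03,0.08,0.28],0],[[0.08,0.18,0.28],0],[[0.13,0.28,0.28],0],[[0.18,0.38,0.28],0],[[0.22,0.48,0.28],0]]}}

```text
t: 6.32
position: [0.5522, 0.1913, 0.144]
tool_rot: [-0.0, 1.0, -0.0, 0.0]
ft_force: [0.8, -0.3, -0.9]
opening: 0.0622
grasp_force: 33.2
```

Request:
{"op": "step_arm", "data": {"series": [[[0.021,0.04,0],0],[[0.021,0.04,0],0],[[0.021,0.04,0],0],[[0.021,0.04,0],0]]}}

```text
t: 6.82
position: [0.5616, 0.2084, 0.1434]
tool_rot: [0.0, 1.0, -0.0, -0.0]
ft_force: [0.3, 0.2, -1.2]
opening: 0.0623
grasp_force: 33.2
```

Run:
```python
from h import *
s,p,d=wrist(); print(s["position"],s["tool_rot"],s["opening"],s["grasp_force"])
cv2.imwrite("pics/w2.png",p[:,:,::-1]); np.savez("w2.npz",p=p,d=d,pos=s["position"],q=s["tool_rot"])
```

```text
[0.56163191 0.20842439 0.14342594] [ 2.27226797e-04  9.99999949e-01 -1.37127190e-04 -1.80063125e-04] 0.062342861368789165 33.23793265968561
```

View pics/w2.png

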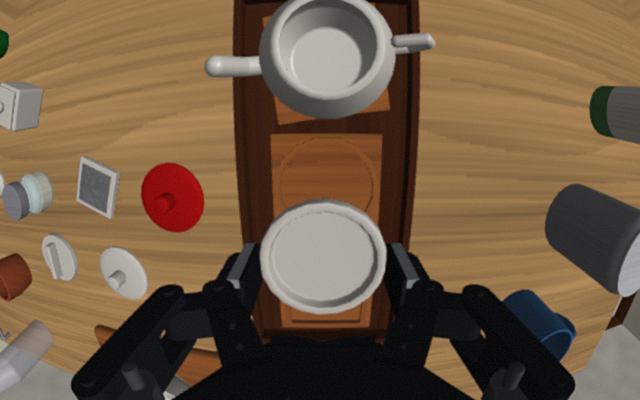

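The wrist view shows the saucer held level at (323,257), with the recess circle partly hidden behind it, centred near (325,190), and the teapot mouth at (328,52). Computing those positions.

Run:
```python
from h import *
f=np.load("w2.npz"); s={"position":f["pos"],"tool_rot":f["q"]}; p=f["p"]
print("ring L,R,top on z=.015:",(wplane(s,[[277,190],[373,190],[325,136]],.015)[:,:2]*1000).round(1).tolist())
hsv=cv2.cvtColor(p,cv2.COLOR_RGB2HSV)
m=((hsv[...,1]<60)&(hsv[...,2]>90)).astype(np.uint8)
cs,_=cv2.findContours(m,cv2.RETR_EXTERNAL,cv2.CHAIN_APPROX_NONE)
for c in cs:
    x,y,w,h=cv2.boundingRect(c)
    if 250<x<290 and w>90:
        q=c[:,0]
        if y>150: print("saucer px",x,y,w,h,(cv2.fitEllipse((wplane(s,q,.154)[:,:2]*1000).astype(np.float32))))
# board of round bay: orange rows
m=((hsv[...,0]<18)&(hsv[...,1]>120)&(hsv[...,2]>110)).astype(np.uint8)
for r in (145,160,180):
    u=np.where(m[r,250:400])[0]+250; print(r,u.min(),u.max(),(wplane(s,[[u.min(),r],[u.max(),r]],.012)[:,:2]*1000).round(1).tolist())
c0=np.where(m[125:200,325])[0]+125; print("board top row",c0.min(),(wplane(s,[[325,c0.min()]],.012)[0]*1000).round(1), "square bay rows", np.where(m[300:340,325])[0]+300)
g=np.where((hsv[...,2]<75)&(hsv[...,1]>90),1,0)
for r in (150,200):
    u=np.where(g[r,220:430])[0]+220; print("tray outer",r,u.min(),u.max(),(wplane(s,[[u.min(),r],[u.max(),r]],.024)[:,:2]*1000).round(1).tolist())
# teapot inner/outer rim via depth
P=f["d"]; print("depth mouth rim", P[52,268:280])
```

```text
ring L,R,top on z=.015: [[563.7, 166.5], [563.8, 254.5], [514.7, 210.4]]
saucer px 260 199 127 115 ((560.9757080078125, 208.54722595214844), (61.828392028808594, 63.29681396484375), 70.97505187988281)
145 271 381 [[522.6, 162.0], [522.5, 260.8]]
160 272 379 [[536.3, 162.5], [536.3, 259.4]]
180 273 379 [[555.0, 162.7], [555.0, 260.2]]
board top row 134 [513.2 210.4  12. ] square bay rows [315 316 317 318 319 324 325 326]
tray outer 150 236 416 [[524.7, 132.6], [524.6, 290.3]]
tray outer 200 239 412 [[570.5, 132.2], [570.6, 289.9]]
depth mouth rim [0.18163851 0.17778292 0.17657031 0.1760317  0.17585349 0.1761671
 0.17557475 0.17635196 0.17592728 0.17582151 0.17680156 0.17770633]
```

Request:
{"op": "step_arm", "data": {"series": [[[0.002,0.004,-0.08],0],[[0.002,0.004,-0.15],0],[[0.002,0.004,-0.2],0],[[0.002,0.004,-0.23],0],[[0.002,0.004,-0.244],0],[[0.002,0.004,-0.25],0],[[0.002,0.004,-0.255],0],[[0.002,0.004,-0.257],0]]}}

```text
t: 7.88
position: [0.5634, 0.2116, 0.0154]
tool_rot: [-0.0, 1.0, 0.0, 0.001]
ft_force: [0.6, 0.4, -0.8]
opening: 0.0623
grasp_force: 33.2
```

Request:
{"op": "step_arm", "data": {"series": [[[0,0,0],0],[[0,0,0],0]]}}

```text
t: 8.12
position: [0.5634, 0.2116, 0.0152]
tool_rot: [-0.0, 1.0, 0.0, 0.0]
ft_force: [0.2, -0.3, 0.1]
opening: 0.0622
grasp_force: 33.4
```

Request:
{"op": "step_arm", "data": {"series": [[[0,0,-0.001],0],[[0,0,-0.002],0],[[0,0,-0.003],0],[[0,0,-0.003],0]]}}

```text
t: 8.62
position: [0.5634, 0.2116, 0.0151]
tool_rot: [-0.001, 1.0, -0.0, 0.0]
ft_force: [-4.9, 0.0, 11.8]
opening: 0.062
grasp_force: 34.7
```

Request:
{"op": "step_arm", "data": {"series": [[[0,0,0],0],[[0,0,0],0],[[0,0,0],0],[[0,0,0.02],0],[[0,0,0.1],0],[[0,0,0.2],0],[[0,0,0.3],0],[[0,0,0.3],0]], "fingers": 0}}

```text
t: 9.62
position: [0.5665, 0.2122, 0.1695]
tool_rot: [-0.0, 1.0, 0.001, 0.005]
ft_force: [-0.5, -0.6, -0.5]
opening: 0.0853
grasp_force: 0.0
```

Run:
```python
from h import *
s,p,d=wrist(); print(s["position"],s["ft_force"])
hsv=cv2.cvtColor(p,cv2.COLOR_RGB2HSV); m=((hsv[...,1]<60)&(hsv[...,2]>90)).astype(np.uint8)
cs,_=cv2.findContours(m,cv2.RETR_EXTERNAL,cv2.CHAIN_APPROX_NONE)
for c in cs:
    if cv2.contourArea(c)<400: continue
    for z in (.025,.091):
        e,ax,_=cv2.fitEllipse((wplane(s,c[:,0],z)[:,:2]*1000).astype(np.float32))
        if ax[1]<130: print(cv2.boundingRect(c),z,np.round(e,1),np.round(ax,1))
cv2.imwrite("pics/w3.png",p[:,:,::-1])
p,d=robot.grab_frame("top"); P=cloud("top",d); hsv=cv2.cvtColor(p,cv2.COLOR_RGB2HSV)
q=P[(d>0)&(hsv[...,1]<60)&(np.hypot(P[...,0]-.56,P[...,1]-.21)<.04)&(P[...,2]<.05)]; print("top saucer",len(q),q[:,:2].mean(0) if len(q) else 0)
```

```text
[0.56645351 0.21218818 0.16950669] [-0.49566984 -0.62906674 -0.45235732]
(146, 364, 53, 36) 0.091 [806.3  19.2] [ 44.2 127.4]
(108, 232, 46, 51) 0.025 [660.4 -24.6] [68.9 70.6]
(108, 232, 46, 51) 0.091 [621.2  29.9] [53.  54.3]
(50, 221, 36, 46) 0.025 [ 650.7 -139.9] [66.7 78.1]
(50, 221, 36, 46) 0.091 [613.8 -58.8] [51.3 60.1]
(0, 162, 63, 47) 0.091 [ 544.3 -103.2] [ 49.3 129. ]
(86, 147, 43, 58) 0.025 [556.1 -35.2] [64.4 67.6]
(86, 147, 43, 58) 0.091 [541.   21.7] [49.6 52. ]
(289, 146, 66, 64) 0.025 [563.3 211.5] [61.9 62.4]
(289, 146, 66, 64) 0.091 [546.5 211.6] [47.6 48. ]
(0, 77, 54, 47) 0.091 [457.6 -93.1] [ 50.6 110.4]
(212, 53, 52, 19) 0.025 [450.3 132.9] [18.2 56.9]
(212, 53, 52, 19) 0.091 [459.6 151.1] [14.  43.8]
(270, 0, 150, 107) 0.025 [438.6 223.4] [ 96.5 127.4]
(270, 0, 150, 107) 0.091 [450.6 220.8] [74.3 98. ]
top saucer 632 [0.56045176 0.21140426]
```

Saucer sits at about (0.5635,0.2115), within 2 mm of the recess middle. On to the cup.

Request:
{"op": "step_arm", "data": {"series": [[[-0.23,-1.0,0],0],[[-0.23,-1.0,0],0],[[-0.23,-1.0,0],0],[[-0.23,-1.0,0],0],[[-0.23,-1.0,0],0],[[-0.23,-1.0,0],0],[[-0.23,-1.0,0],0],[[-0.23,-1.0,0],0]]}}

```text
t: 10.72
position: [0.4492, -0.2768, 0.1616]
tool_rot: [-0.0, 1.0, 0.001, -0.001]
ft_force: [1.5, -0.3, 0.6]
opening: 0.0853
grasp_force: 0.0
```

Request:
{"op": "step_arm", "data": {"series": [[[0,0,0],0],[[0,0,0],0]]}}

```text
t: 10.98
position: [0.45, -0.2749, 0.1617]
tool_rot: [0.0, 1.0, 0.001, -0.001]
ft_force: [-0.0, 0.1, 0.1]
opening: 0.0852
grasp_force: 0.0
```

Run:
```python
from h import *
s,p,d=wrist(); print(s["position"])
hsv=cv2.cvtColor(p,cv2.COLOR_RGB2HSV); m=((hsv[...,1]<60)&(hsv[...,2]>90)).astype(np.uint8)
cs,_=cv2.findContours(m,cv2.RETR_EXTERNAL,cv2.CHAIN_APPROX_NONE)
for c in cs:
    if cv2.contourArea(c)<600: continue
    for z in (.055,.052):
        w=(wplane(s,c[:,0],z)[:,:2]*1000).astype(np.float32); e,ax,_=cv2.fitEllipse(w)
        if ax[1]<130: print(cv2.boundingRect(c),z,np.round(e,1),np.round(ax,1))
```

```text
[ 0.44997176 -0.27486028  0.16170334]
(279, 252, 47, 63) 0.055 [ 543.3 -293.5] [43.1 70.4]
(279, 252, 47, 63) 0.052 [ 545.3 -293.7] [43.6 71.3]
(474, 243, 52, 50) 0.055 [531.6 -86.2] [54.3 58.3]
(474, 243, 52, 50) 0.052 [533.5 -84. ] [54.9 59. ]
(271, 157, 72, 72) 0.055 [ 449.3 -288.1] [59.8 62.6]
(271, 157, 72, 72) 0.052 [ 450.2 -288.2] [60.6 63.4]
(404, 153, 65, 68) 0.055 [ 444.9 -173.2] [51.9 58.9]
(404, 153, 65, 68) 0.052 [ 445.7 -172. ] [52.5 59.6]
```

Request:
{"op": "step_arm", "data": {"series": [[[0,-0.027,0],0],[[0,-0.027,-0.1],0],[[0,-0.027,-0.18],0],[[0,-0.027,-0.24],0],[[0,-0.027,-0.27],0],[[0,-0.027,-0.285],0],[[0,-0.027,-0.293],0],[[0,-0.027,-0.293],0]]}}

```text
t: 12.02
position: [0.4514, -0.2897, 0.0175]
tool_rot: [-0.0, 1.0, -0.0, 0.0]
ft_force: [-0.4, 0.2, 0.2]
opening: 0.0854
grasp_force: 0.0
```

Request:
{"op": "step_arm", "data": {"series": [[[0,0,0],0],[[0,0,0],0],[[0,0,0],0],[[0,0,0],0],[[0,0,0],0],[[0,0,0],0]], "fingers": 1}}

```text
t: 12.78
position: [0.4514, -0.2897, 0.0178]
tool_rot: [-0.0, 1.0, -0.0, 0.0]
ft_force: [-1.1, 1.6, 5.4]
opening: 0.0605
grasp_force: 32.4
```

Request:
{"op": "step_arm", "data": {"series": [[[0,0,0.02],0],[[0,0,0.07],0],[[0,0,0.15],0],[[0,0,0.25],0],[[0,0,0.28],0],[[0,0,0.28],0]]}}

```text
t: 13.52
position: [0.4513, -0.2896, 0.1577]
tool_rot: [-0.0, 1.0, -0.001, 0.001]
ft_force: [0.1, -0.2, -2.0]
opening: 0.0606
grasp_force: 33.1
```

Request:
{"op": "step_arm", "data": {"series": [[[0.22,0.98,0],0],[[0.22,0.98,0],0],[[0.22,0.98,0],0],[[0.22,0.98,0],0],[[0.22,0.98,0],0],[[0.22,0.98,0],0],[[0.22,0.98,0],0],[[0.22,0.98,0],0]]}}

```text
t: 14.52
position: [0.559, 0.2004, 0.154]
tool_rot: [-0.0, 1.0, -0.0, -0.002]
ft_force: [1.2, -1.6, -0.6]
opening: 0.0607
grasp_force: 33.2
```

Request:
{"op": "step_arm", "data": {"series": [[[0.01,0.04,0],0],[[0.01,0.04,0],0],[[0.01,0.04,0],0]]}}

```text
t: 14.9
position: [0.5646, 0.2171, 0.1555]
tool_rot: [0.0, 1.0, -0.001, -0.001]
ft_force: [0.2, -0.5, -1.1]
opening: 0.0608
grasp_force: 33.3
```

Run:
```python
from h import *
s,p,d=wrist(); print(s["position"],s["tool_rot"],s["opening"])
hsv=cv2.cvtColor(p,cv2.COLOR_RGB2HSV); m=((hsv[...,1]<60)&(hsv[...,2]>90)).astype(np.uint8)
cs,_=cv2.findContours(m,cv2.RETR_EXTERNAL,cv2.CHAIN_APPROX_NONE)
for c in cs:
    if cv2.contourArea(c)<600: continue
    z=s["position"][2]-.0178+.055
    w=(wplane(s,c[:,0],z)[:,:2]*1000).astype(np.float32); e,ax,_=cv2.fitEllipse(w)
    if ax[1]<130: print(cv2.boundingRect(c),z,np.round(e,1),np.round(ax,1))
cv2.imwrite("pics/w4.png",p[:,:,::-1])
```

```text
[0.56464482 0.2171358  0.15548064] [ 7.98226282e-05  9.99999133e-01 -5.11108290e-04 -1.21083147e-03] 0.060767681681475345
(100, 240, 46, 52) 0.1926806399907352 [556.4 123.9] [26.7 27.4]
(44, 228, 35, 46) 0.1926806399907352 [552.7  79.5] [25.6 30.5]
(605, 216, 35, 102) 0.1926806399907352 [567.8 403.3] [37.2 67.1]
(0, 167, 56, 48) 0.1926806399907352 [518.   58.6] [25.2 59.9]
(249, 152, 148, 189) 0.1926806399907352 [554.2 216.3] [56.3 77.1]
(78, 152, 42, 61) 0.1926806399907352 [516. 120.] [25.  26.2]
(0, 81, 46, 48) 0.1926806399907352 [473.6  65. ] [25.1 49.1]
(200, 55, 54, 19) 0.1926806399907352 [474.9 183.9] [ 6.8 22.8]
(260, 0, 160, 110) 0.1926806399907352 [470.5 219.4] [36.6 50. ]
```

View pics/w4.png

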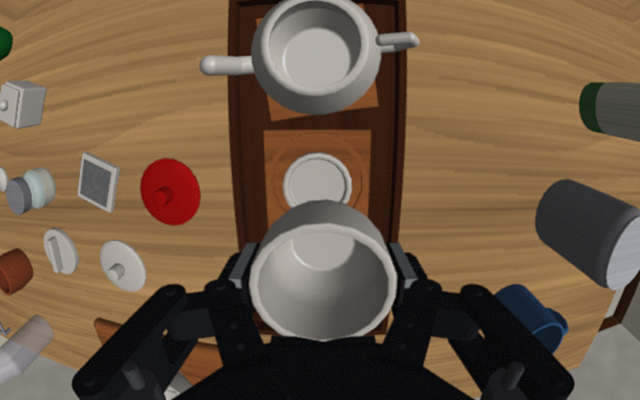

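The view shows the bowl upright in the fingers (rim 250–397 px wide, bottom at row 341) with the saucer at (318,183) beyond it. Working out both centres.

Run:
```python
from h import *
s=robot.get_state(); p=cv2.imread("pics/w4.png"); hsv=cv2.cvtColor(p,cv2.COLOR_BGR2HSV)
m=((hsv[...,1]<60)&(hsv[...,2]>90)).astype(np.uint8)
cs,_=cv2.findContours(m,cv2.RETR_EXTERNAL,cv2.CHAIN_APPROX_NONE)
c=[c for c in cs if cv2.boundingRect(c)[3]>170 and 240<cv2.boundingRect(c)[0]<260][0][:,0]
def ff(q): e=cv2.fitEllipse((q[:,:2]*1000).astype(np.float32)); return np.round(e[0],1),np.round(e[1],1)
print("cup",ff(wplane(s,c[c[:,1]>265],s["position"][2]+.037)))
print("saucer",ff(wplane(s,c[c[:,1]<190],.025)))
```

```text
cup (array([569.5, 216.4]), array([40.5, 63.2]))
saucer (array([564.1, 211.4]), array([61.8, 62.4]))
```

Run:
```python
from h import *
s=robot.get_state(); p=cv2.imread("pics/w4.png"); hsv=cv2.cvtColor(p,cv2.COLOR_BGR2HSV)
m=((hsv[...,1]<60)&(hsv[...,2]>90)).astype(np.uint8)
z=s["position"][2]+.037
for r in range(262,342,8):
    u=np.where(m[r,200:450])[0]+200; print(r,u.min(),u.max(),(wplane(s,[[u.min(),r],[u.max(),r]],z)[:,:2]*1000).round(1).tolist())
```

```text
262 254 392 [[549.9, 189.8], [549.9, 244.3]]
270 251 395 [[553.6, 188.2], [553.7, 245.9]]
278 250 396 [[557.5, 187.4], [557.5, 246.7]]
286 236 409 [[561.8, 180.8], [561.8, 252.8]]
294 251 395 [[565.5, 186.9], [565.5, 247.2]]
302 252 392 [[569.7, 186.9], [569.7, 246.3]]
310 257 389 [[574.0, 188.6], [574.0, 245.5]]
318 262 383 [[578.4, 190.4], [578.4, 243.3]]
326 270 376 [[582.9, 193.5], [583.0, 240.6]]
334 280 364 [[587.6, 197.7], [587.6, 235.5]]
```

Request:
{"op": "step_arm", "data": {"series": [[[0.002,-0.011,0],0],[[0.002,-0.011,-0.08],0],[[0.002,-0.011,-0.15],0],[[0.002,-0.011,-0.19],0],[[0.002,-0.011,-0.215],0],[[0.002,-0.011,-0.228],0],[[0.002,-0.011,-0.234],0],[[0.002,-0.011,-0.234],0]]}}

```text
t: 15.95
position: [0.5669, 0.2132, 0.0404]
tool_rot: [-0.0, 1.0, 0.0, 0.001]
ft_force: [0.3, 0.5, -1.0]
opening: 0.0609
grasp_force: 33.3
```

Request:
{"op": "step_arm", "data": {"series": [[[0,0,0],0],[[0,0,0],0]]}}

```text
t: 16.2
position: [0.5667, 0.2132, 0.0403]
tool_rot: [-0.0, 1.0, 0.0, 0.0]
ft_force: [-0.4, 0.7, -0.7]
opening: 0.0609
grasp_force: 33.3
```

Request:
{"op": "step_arm", "data": {"series": [[[-0.002,-0.003,-0.002],0],[[-0.002,-0.003,-0.004],0],[[-0.002,-0.003,-0.006],0],[[-0.002,-0.003,-0.007],0],[[-0.002,-0.003,-0.007],0]]}}

```text
t: 16.82
position: [0.5655, 0.2116, 0.0369]
tool_rot: [-0.0, 1.0, -0.0, 0.0]
ft_force: [-2.8, -0.9, 5.1]
opening: 0.0607
grasp_force: 33.9
```

Contact at 5 N at the expected height. Releasing.

Request:
{"op": "step_arm", "data": {"series": [[[0,0,0],0],[[0,0,0],0],[[0,0,0],0],[[0,0,0],0],[[0,0,0.04],0],[[0,0,0.12],0],[[0,0,0.24],0],[[0,0,0.28],0]], "fingers": 0}}

```text
t: 17.82
position: [0.5681, 0.2121, 0.1826]
tool_rot: [-0.0, 1.0, 0.001, 0.004]
ft_force: [0.9, 0.6, 1.4]
opening: 0.0851
grasp_force: 0.0
```

Request:
{"op": "step_arm", "data": {"series": [[[0,0,0],0],[[0,0,0],0]]}}

```text
t: 18.08
position: [0.5643, 0.2114, 0.1747]
tool_rot: [-0.0, 1.0, -0.0, -0.001]
ft_force: [-0.1, -0.0, -0.2]
opening: 0.0852
grasp_force: 0.0
```

Run:
```python
from h import *
s,p,d=wrist(); print(s["position"])
cv2.imwrite("pics/w5.png",p[:,:,::-1]); np.savez("w5.npz",p=p,d=d,pos=s["position"],q=s["tool_rot"])
```

```text
[0.56426616 0.21139314 0.17469291]
```

View pics/w5.png

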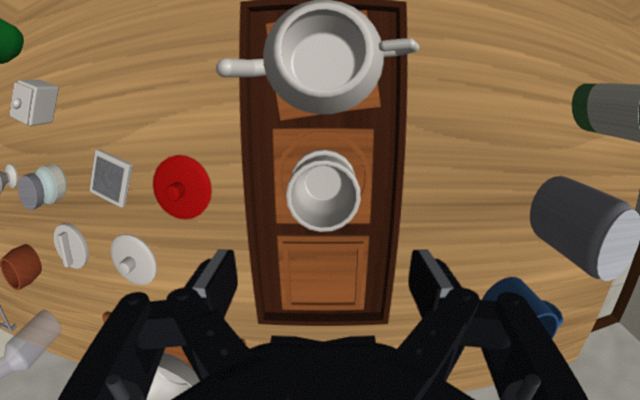

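The cup stands on the saucer (323,191), with the square recess at (322,272) and the teapot mouth at (328,52). Measuring those three and the lid.

Run:
```python
from h import *
f=np.load("w5.npz"); s={"position":f["pos"],"tool_rot":f["q"]}; p=f["p"]; hsv=cv2.cvtColor(p,cv2.COLOR_RGB2HSV)
def ff(q): e=cv2.fitEllipse((q[:,:2]*1000).astype(np.float32)); return np.round(e[0],1),np.round(e[1],1)
m=((hsv[...,1]<60)&(hsv[...,2]>90)).astype(np.uint8)
for c in cv2.findContours(m,cv2.RETR_EXTERNAL,cv2.CHAIN_APPROX_NONE)[0]:
    x,y,w,h=cv2.boundingRect(c); c=c[:,0]
    if 280<x<300 and y>120: 
        print("cup rim",x,y,w,h,ff(wplane(s,c[c[:,1]>185],.074)),"saucer arc",ff(wplane(s,c[c[:,1]<165],.025)))
    if 100<x<120 and y>220: print("lid",ff(wplane(s,c,.014)))
m=((hsv[...,0]<18)&(hsv[...,1]>120)&(hsv[...,2]>110)).astype(np.uint8)
for r in (245,260,275,290): 
    u=np.where(m[r,260:385])[0]+260; print(r,(wplane(s,[[u.min(),r],[u.max(),r]],.014)[:,:2]*1000).round(1).tolist())
for cc in (300,340):
    v=np.where(m[228:318,cc])[0]+228; print(cc,v.min(),v.max(),(wplane(s,[[cc,v.min()],[cc,v.max()]],.014)[:,:2]*1000).round(1).tolist())
# teapot inner mouth edge by bright-rim: print points on rim inner edge, rim at z=.091
o,r=wray(s,np.array([[u,v] for v in range(0,140) for u in range(250,420)]))
d=f["d"][:140,250:420].ravel(); c=robot.camera_params("wrist"); 
K=c["camera_matrix"]; M=c["mount"]; T=R.from_quat(s["tool_rot"]).as_matrix()
ax=T@M[:3,:3]@[0,0,-1]; P=o+r*(d/(r@ax))[:,None]
q=P[(d>0)&(P[:,2]>.086)&(P[:,2]<.097)&(abs(P[:,1]-.21)<.045)]
print("rim pts",len(q),q[:,2].mean(),ff(q[cv2.convexHull(q[:,:2].astype(np.float32),returnPoints=False)[:,0]]),q[:,:2].min(0),q[:,:2].max(0))
```

```text
lid (array([667.6, -34.2]), array([71.6, 73.6]))
cup rim 286 150 74 82 (array([564. , 211.5]), array([60. , 61.4])) saucer arc (array([559.9, 212.1]), array([55.1, 59. ]))
245 [[637.5, 162.5], [637.3, 259.7]]
260 [[656.1, 163.7], [656.1, 259.7]]
275 [[675.9, 162.5], [675.8, 259.8]]
290 [[696.8, 162.4], [696.7, 259.9]]
300 237 309 [[627.6, 187.0], [724.7, 183.9]]
340 237 309 [[627.5, 229.9], [724.5, 232.4]]
rim pts 2613 0.09026782859473095 (array([447.8, 211.5]), array([76. , 76.4])) [0.41078328 0.17326003] [0.48541014 0.2498527 ]
```

Request:
{"op": "step_arm", "data": {"series": [[[0.208,-0.497,0],0],[[0.208,-0.497,0],0],[[0.208,-0.497,0],0],[[0.208,-0.497,0],0],[[0.208,-0.497,0],0],[[0.208,-0.497,0],0],[[0.208,-0.497,0],0],[[0.208,-0.497,0],0]], "fingers": 0}}

```text
t: 19.12
position: [0.6689, -0.0349, 0.1761]
tool_rot: [-0.002, 1.0, 0.0, -0.0]
ft_force: [1.4, 0.3, -0.5]
opening: 0.0852
grasp_force: 0.0
```

Run:
```python
from h import *
s,p,d=wrist(); print(s["position"],s["ft_force"])
hsv=cv2.cvtColor(p,cv2.COLOR_RGB2HSV); m=((hsv[...,1]<60)&(hsv[...,2]>90)).astype(np.uint8)
for c in cv2.findContours(m,cv2.RETR_EXTERNAL,cv2.CHAIN_APPROX_NONE)[0]:
    x,y,w,h=cv2.boundingRect(c)
    if cv2.contourArea(c)>800 and 230<x+w/2<420:
        e=cv2.fitEllipse((wplane(s,c[:,0],.014)[:,:2]*1000).astype(np.float32)); print((x,y,w,h),np.round(e[0],1),np.round(e[1],1))
```

```text
[ 0.66889505 -0.0348733   0.17613119] [ 1.35967978  0.28633575 -0.48816848]
(279, 313, 122, 33) [864.4 -14.6] [ 51.6 159.4]
(285, 144, 72, 69) [669.1 -37.3] [71.7 71.9]
(269, 36, 75, 73) [561.5 -51.6] [65.5 65.9]
```

Request:
{"op": "step_arm", "data": {"series": [[[0,-0.004,-0.05],0],[[0,-0.004,-0.14],0],[[0,-0.004,-0.22],0],[[0,-0.004,-0.27],0],[[0,-0.004,-0.295],0],[[0,-0.004,-0.31],0],[[0,-0.004,-0.318],0],[[0,-0.004,-0.318],0]]}}

```text
t: 20.18
position: [0.6699, -0.039, 0.018]
tool_rot: [-0.0, 1.0, -0.0, 0.001]
ft_force: [-0.7, -0.3, 0.1]
opening: 0.0852
grasp_force: 0.0
```

Request:
{"op": "step_arm", "data": {"series": [[[0,0,0],0],[[0,0,0],0],[[0,0,0],0],[[0,0,0],0],[[0,0,0],0],[[0,0,0],0],[[0,0,0],0],[[0,0,0],0]], "fingers": 1}}

```text
t: 21.18
position: [0.6696, -0.0389, 0.0175]
tool_rot: [-0.0, 1.0, -0.0, 0.0]
ft_force: [-0.5, -0.1, 2.7]
opening: 0.0169
grasp_force: 29.4
```

Request:
{"op": "step_arm", "data": {"series": [[[0,0,0.03],0],[[0,0,0.12],0],[[0,0,0.22],0],[[0,0,0.34],0],[[-0.08,0.09,0.34],0],[[-0.16,0.18,0.34],0],[[-0.24,0.27,0.34],0],[[-0.32,0.36,0.34],0]]}}

```text
t: 22.18
position: [0.5079, 0.1423, 0.188]
tool_rot: [-0.0, 1.0, 0.0, 0.0]
ft_force: [0.2, 0.9, -0.3]
opening: 0.0164
grasp_force: 29.4
```

Request:
{"op": "step_arm", "data": {"series": [[[-0.06,0.07,0],0],[[-0.122,0.14,0],0],[[-0.122,0.14,0],0],[[-0.122,0.14,0],0],[[-0.122,0.14,0],0]]}}

```text
t: 22.8
position: [0.4493, 0.2103, 0.1876]
tool_rot: [0.0, 1.0, -0.0, 0.0]
ft_force: [0.0, -0.3, 0.2]
opening: 0.0167
grasp_force: 29.5
```

Run:
```python
from h import *
s,p,d=wrist(); print(s["position"],s["tool_rot"],s["opening"],s["grasp_force"])
cv2.imwrite("pics/w6.png",p[:,:,::-1]); np.savez("w6.npz",p=p,d=d,pos=s["position"],q=s["tool_rot"])
```

```text
[0.44932174 0.21029515 0.18758171] [ 2.90180903e-04  9.99999906e-01 -5.79267815e-05  3.18061627e-04] 0.016688191050173336 29.482702016830444
```

View pics/w6.png

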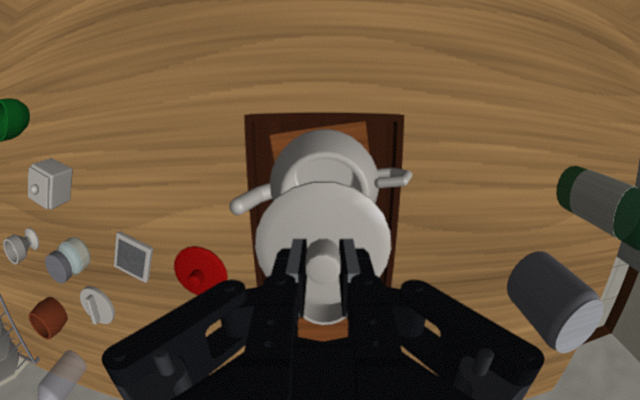

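The lid is held by the knob (323,262) with its disc level (256–391 px), above the mouth at (325,172). Measuring the lid centre against the teapot rim.

Run:
```python
from h import *
f=np.load("w6.npz"); s={"position":f["pos"],"tool_rot":f["q"]}; p=f["p"]; d=f["d"]
c=robot.camera_params("wrist"); M=c["mount"]; T=R.from_quat(s["tool_rot"]).as_matrix()
v,u=np.mgrid[100:290,230:420]; o,r=wray(s,np.c_[u.ravel(),v.ravel()]); dd=d[100:290,230:420].ravel()
P=o+r*(dd/(r@(T@M[:3,:3]@[0,0,-1])))[:,None]
def circ(q):
    from scipy.optimize import least_squares
    return least_squares(lambda a:np.hypot(q[:,0]-a[0],q[:,1]-a[1])-a[2],[.449,.21,.036],loss="soft_l1",f_scale=.001).x.round(4)
L=P[(dd>0)&(P[:,2]>.176)&(P[:,2]<.192)&(np.hypot(P[:,0]-.449,P[:,1]-.21)<.045)]
A=np.c_[L[:,:2],np.ones(len(L))]; print("disc plane",np.linalg.lstsq(A,L[:,2],rcond=None)[0], len(L), np.median(L[:,2]))
h=L[cv2.convexHull(L[:,:2].astype(np.float32),returnPoints=False)[:,0]]; h=h[h[:,0]<.452]; print("lid",circ(h))
q=P[(dd>0)&(P[:,2]>.085)&(P[:,2]<.097)]; h=q[cv2.convexHull(q[:,:2].astype(np.float32),returnPoints=False)[:,0]]; h=h[h[:,0]<.435]; print("rim",len(q),q[:,:2].min(0),q[:,:2].max(0),circ(h))
```

```text
disc plane [0.02556956 0.00114567 0.17222245] 8063 0.18379015799930307
lid [0.4493 0.2102 0.0367]
rim 1573 [0.40929995 0.13078994] [0.46498757 0.25035815] [0.4481 0.2112 0.0392]
```

Request:
{"op": "step_arm", "data": {"series": [[[-0.003,0.002,-0.04],0],[[-0.003,0.002,-0.09],0],[[-0.003,0.002,-0.125],0],[[-0.003,0.002,-0.147],0],[[-0.003,0.002,-0.159],0],[[-0.003,0.002,-0.165],0],[[-0.003,0.002,-0.165],0],[[-0.003,0.002,-0.165],0]]}}

```text
t: 23.85
position: [0.4473, 0.2122, 0.1053]
tool_rot: [-0.0, 1.0, 0.0, 0.0]
ft_force: [0.1, -0.8, -0.8]
opening: 0.0167
grasp_force: 29.5
```

Request:
{"op": "step_arm", "data": {"series": [[[0,0,-0.002],0],[[0,0,-0.004],0],[[0,0,-0.006],0],[[0,0,-0.007],0],[[0,0,-0.007],0]]}}

```text
t: 24.48
position: [0.4469, 0.2121, 0.1012]
tool_rot: [-0.0, 1.0, -0.0, -0.0]
ft_force: [-0.4, 0.2, -0.8]
opening: 0.0163
grasp_force: 29.5
```

Request:
{"op": "step_arm", "data": {"series": [[[0,0,-0.001],0],[[0,0,-0.002],0],[[0,0,-0.003],0],[[0,0,-0.003],0]]}}

```text
t: 24.98
position: [0.447, 0.2121, 0.1004]
tool_rot: [-0.0, 1.0, -0.0, 0.0]
ft_force: [-2.6, 0.1, 5.5]
opening: 0.0166
grasp_force: 30.1
```

Contact at the expected seated height. Releasing and rising.

Request:
{"op": "step_arm", "data": {"series": [[[0,0,0],0],[[0,0,0],0],[[0,0,0],0],[[0,0,0],0],[[0,0,0.04],0],[[0,0,0.12],0],[[0,0,0.2],0],[[0,0,0.2],0]], "fingers": 0}}

```text
t: 25.98
position: [0.4493, 0.2127, 0.2035]
tool_rot: [-0.0, 1.0, 0.001, 0.004]
ft_force: [-0.2, -1.0, -0.9]
opening: 0.0855
grasp_force: 0.0
```

Run:
```python
from h import *
s,p,d=wrist(); print(s["position"])
c=robot.camera_params("wrist"); M=c["mount"]; T=R.from_quat(s["tool_rot"]).as_matrix()
v,u=np.mgrid[80:330,230:420]; o,r=wray(s,np.c_[u.ravel(),v.ravel()]); dd=d[80:330,230:420].ravel()
P=o+r*(dd/(r@(T@M[:3,:3]@[0,0,-1])))[:,None]
L=P[(dd>0)&(P[:,2]>.091)&(P[:,2]<.103)&(np.hypot(P[:,0]-.447,P[:,1]-.212)<.045)]
A=np.c_[L[:,:2],np.ones(len(L))]; print("disc plane",np.linalg.lstsq(A,L[:,2],rcond=None)[0],np.median(L[:,2]),len(L),"min/max",L.min(0),L.max(0))
cv2.imwrite("pics/w7.png",p[:,:,::-1])
```

```text
[0.44931393 0.21265104 0.20345287]
disc plane [0.00516308 0.00056525 0.09414979] 0.0967739937564454 5182 min/max [0.41106831 0.17541928 0.09105548] [0.48380899 0.24872348 0.10297495]
```

The lid disc is level at z=0.0968 and centred on the mouth. Now the sugar pot.

Request:
{"op": "step_arm", "data": {"series": [[[0,-0.766,0],-0.12],[[0,-0.766,0],-0.12],[[0,-0.766,0],-0.12],[[0,-0.766,0],-0.12],[[0,-0.766,0],-0.12],[[0,-0.766,0],-0.12],[[0,-0.766,0],-0.12],[[0,-0.766,0],-0.12]]}}

```text
t: 27.02
position: [0.4461, -0.1706, 0.1985]
tool_rot: [0.188, 0.982, 0.001, -0.001]
ft_force: [0.5, 0.5, -1.0]
opening: 0.0856
grasp_force: 0.0
```

Run:
```python
from h import *
s,p,d=wrist(); print(s["position"],s["tool_rot"])
c=robot.camera_params("wrist"); M=c["mount"]; T=R.from_quat(s["tool_rot"]).as_matrix(); print("y axis ang",np.degrees(np.arctan2(T[1,1],T[0,1])))
v,u=np.mgrid[80:330,200:440]; o,r=wray(s,np.c_[u.ravel(),v.ravel()]); dd=d[80:330,200:440].ravel()
P=o+r*(dd/(r@(T@M[:3,:3]@[0,0,-1])))[:,None]
L=P[(dd>0)&(P[:,2]>.046)&(P[:,2]<.056)&(np.hypot(P[:,0]-.446,P[:,1]+.171)<.05)]
print(len(L),cv2.minAreaRect((L[:,:2]*1000).astype(np.float32)))
```

```text
[ 0.44611952 -0.17061141  0.19846741] [ 1.87812972e-01  9.82203768e-01  7.62250385e-04 -1.21041201e-03]
y axis ang 68.34953961183477
2074 ((447.27264404296875, -170.77810668945312), (49.68368911743164, 47.48355484008789), 68.42840576171875)
```

Request:
{"op": "step_arm", "data": {"series": [[[0.002,0,-0.1],0],[[0.002,0,-0.2],0],[[0.002,0,-0.28],0],[[0.002,0,-0.33],0],[[0.002,0,-0.355],0],[[0.002,0,-0.368],0],[[0.002,0,-0.373],0],[[0.002,0,-0.373],0]]}}

```text
t: 28.08
position: [0.4485, -0.1711, 0.014]
tool_rot: [0.187, 0.982, -0.0, 0.001]
ft_force: [1.1, 1.1, 0.1]
opening: 0.0853
grasp_force: 0.0
```

Request:
{"op": "step_arm", "data": {"series": [[[0,0,0],0],[[0,0,0],0],[[0,0,0],0],[[0,0,0],0],[[0,0,0],0],[[0,0,0],0],[[0,0,0],0]], "fingers": 1}}

```text
t: 28.95
position: [0.4483, -0.1712, 0.0139]
tool_rot: [0.187, 0.982, -0.0, 0.0]
ft_force: [-0.8, 0.2, 6.7]
opening: 0.0515
grasp_force: 32.3
```

Request:
{"op": "step_arm", "data": {"series": [[[0,0,0.02],0],[[0,0,0.07],0],[[0,0,0.15],0],[[0,0,0.25],0],[[0,0,0.34],0],[[0,0,0.36],0],[[0,0,0.36],0]]}}

```text
t: 29.82
position: [0.4478, -0.1708, 0.1933]
tool_rot: [0.187, 0.982, -0.0, 0.0]
ft_force: [0.6, 0.4, -1.2]
opening: 0.0514
grasp_force: 32.1
```

Request:
{"op": "step_arm", "data": {"series": [[[0.457,0.764,0],0.12],[[0.457,0.764,0],0.12],[[0.457,0.764,0],0.12],[[0.457,0.764,0],0.12],[[0.457,0.764,0],0.12],[[0.457,0.764,0],0.12],[[0.457,0.764,0],0.12],[[0.457,0.764,0],0.12]]}}

```text
t: 30.82
position: [0.6755, 0.2148, 0.1885]
tool_rot: [-0.002, 1.0, 0.0, -0.003]
ft_force: [0.2, -0.3, -1.2]
opening: 0.0513
grasp_force: 32.4
```

Request:
{"op": "step_arm", "data": {"series": [[[0,0,0],0],[[0,0,0],0]]}}

```text
t: 31.08
position: [0.6755, 0.2097, 0.192]
tool_rot: [0.0, 1.0, -0.0, -0.001]
ft_force: [-1.2, -0.5, -1.9]
opening: 0.0515
grasp_force: 32.4
```

Request:
{"op": "step_arm", "data": {"series": [[[0.001,0.002,-0.09],0],[[0.001,0.002,-0.18],0],[[0.001,0.002,-0.25],0],[[0.001,0.002,-0.29],0],[[0.001,0.002,-0.312],0],[[0.001,0.002,-0.322],0],[[0.001,0.002,-0.327],0],[[0.001,0.002,-0.327],0]]}}

```text
t: 32.08
position: [0.6775, 0.2122, 0.0308]
tool_rot: [-0.0, 1.0, 0.0, 0.001]
ft_force: [-1.4, -0.8, -2.3]
opening: 0.0515
grasp_force: 32.4
```

Request:
{"op": "step_arm", "data": {"series": [[[0,0,-0.002],0],[[0,0,-0.004],0],[[0,0,-0.005],0],[[0,0,-0.005],0]]}}

```text
t: 32.58
position: [0.6769, 0.2121, 0.0272]
tool_rot: [-0.0, 1.0, -0.0, -0.0]
ft_force: [0.5, -0.1, -2.2]
opening: 0.0514
grasp_force: 32.4
```

Request:
{"op": "step_arm", "data": {"series": [[[0,0,-0.001],0],[[0,0,-0.002],0],[[0,0,-0.003],0],[[0,0,-0.004],0],[[0,0,-0.005],0],[[0,0,-0.005],0]]}}

```text
t: 33.33
position: [0.6769, 0.2121, 0.025]
tool_rot: [-0.0, 1.0, -0.0, 0.0]
ft_force: [-1.3, -0.6, 0.1]
opening: 0.0518
grasp_force: 32.5
```

Touching at the expected height. Releasing, rising and moving clear, then a check from all views.

Request:
{"op": "step_arm", "data": {"series": [[[0,0,-0.001],0],[[0,0,-0.001],0],[[0,0,-0.001],0],[[0,0,-0.001],0],[[0,0,0.04],0],[[0,0,0.12],0],[[0,0,0.24],0],[[0,0,0.36],0]], "fingers": 0}}

```text
t: 34.33
position: [0.6769, 0.2121, 0.2082]
tool_rot: [-0.0, 1.0, 0.0, 0.001]
ft_force: [0.7, -0.7, 0.1]
opening: 0.0856
grasp_force: 0.0
```

Request:
{"op": "step_arm", "data": {"series": [[[0,-0.1,0.02],0],[[0,-0.2,0.04],0],[[0,-0.3,0.04],0],[[0,-0.4,0.04],0],[[0,-0.5,0.04],0],[[0,-0.5,0.04],0],[[0,-0.5,0.04],0],[[0,-0.5,0.04],0]]}}

```text
t: 35.33
position: [0.677, -0.0365, 0.2254]
tool_rot: [-0.001, 1.0, 0.0, 0.0]
ft_force: [-0.1, 0.0, -0.4]
opening: 0.0853
grasp_force: 0.0
```

Run:
```python
from h import *
s=robot.get_state(); print(s["t"],s["position"],s["joint_vel"].round(3))
p,d=robot.grab_frame("scene"); p2,d2=robot.grab_frame("top")
for n,pp,D in(("scene",p,d),("top",p2,d2)):
    P=cloud(n,D); hs=cv2.cvtColor(pp,cv2.COLOR_RGB2HSV); sh=-.0025 if n=="scene" else .004
    for k,c,a,b in(("sugar",(.676,.212),.055,.068),("cup rim",(.564,.2115),.068,.08),("lid",(.4475,.212),.092,.103)):
        q=P[(D>0)&(P[...,2]>a)&(P[...,2]<b)&(hs[...,1]<70)&(np.hypot(P[...,0]+sh-c[0],P[...,1]-c[1])<.05)]
        if len(q)>5: print(n,k,len(q),"z",np.median(q[:,2]).round(4),"mid",((q[:,:2].min(0)+q[:,:2].max(0))/2+[sh,0]).round(4))
a=np.hstack([cv2.resize(p[80:240,310:530],(440,320)),cv2.resize(p2[100:280,160:270],(196,320))])
cv2.imwrite("pics/fin.png",a[:,:,::-1])
```

```text
35.325 [ 0.67701484 -0.03645278  0.22542245] [ 0.004  0.005  0.002 -0.002 -0.004 -0.002]
scene sugar 408 z 0.0618 mid [0.6748 0.2104]
scene lid 474 z 0.0955 mid [0.4467 0.2113]
top sugar 440 z 0.0607 mid [0.6743 0.2102]
top cup rim 29 z 0.0716 mid [0.5841 0.2261]
```

View pics/fin.png

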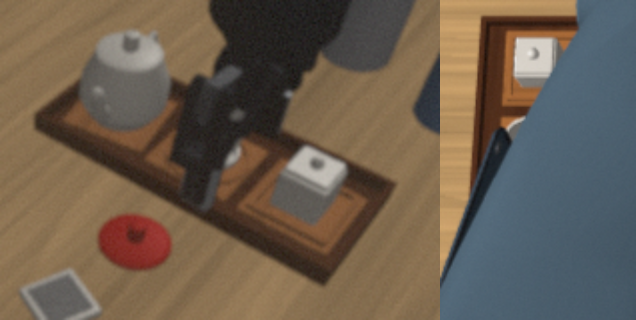

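The left half shows the lid seated on the teapot (130,45) and the sugar pot upright in its square recess (310,180). The arm hides the cup, but I measured it centred after release and haven't been near it since. Handing in.

```bash
python3 -c "
from rig import robot
print(robot.finish_job())"
```

```text
the job is handed in; nothing more can be done
None
```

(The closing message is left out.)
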